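Find the case with the steel drift by its weight and present it

ROBOT

A 6-joint arm with a two-finger parallel gripper is mounted at the origin on a cart in front of the work surface, level with it; the furniture and walls round the work are solid. World frame = base frame: x ahead of the robot, y to its left, z up, the work surface at z = 0. Lengths are in m, angles in rad, forces in N, time in s.
With the tool pointing down it reaches from about 0.3 to 0.775 m from the base axis. Payload 14.6 kg.
Tool frame: the origin (TCP) lies at the centre of the arm's flange, where the gripper is bolted on; the fingertips stand 199 mm ahead of it and the grasp point (between the pads) lies ctrl.tcp_to_grasp ahead of it (ctrl.tcp_to_grasp is the distance from the TCP to the grasp point, in m); z points along the fingers, y is the line along which they close (so a half turn about z gives the same grasp; the last joint's range is limited). The gripper opens to 94 mm and grips with 3 to 60 N. Pads are 16 mm wide; open, the fingers measure 119 mm over their backs; the gripper's body (75 mm by 177 mm) begins 78 mm behind the grasp point.
Start: joints at [1.149, 0.3, 1.521, -0, 1.321, -0.067], TCP at [0.191, 0.516, 0.405] pointing down, gripper open.
Joint ranges: [-3.03, 3.03], [-0.79, 2.21], [0.23, 2.52], [-1.04, 4.18], [0, 3.07], [-2.55, 2.55]. Speed limits (rad/s): [2.22, 2.22, 2.57, 3.14, 3.14, 3.14].

INTERFACE

Orientations are given as [roll, pitch, yaw] about the fixed x, y, z axes, in that order (R = Rz(yaw) Ry(pitch) Rx(roll)).
In Python, from station import ctrl gives the robot as it stands. The module is installed in compiled form; this text tells all that it offers.
- The arm moves only by the shell command python3 -m jog 'ROWS' [OPENING] [FORCE]. ROWS is JSON, a list of rows, each a list of 6 numbers: the shift along the tool's x, y, z in cm, then the turn, a rotation vector about the tool's x, y, z in rad. In form: [[tx, ty, tz, ax, ay, az], ...]. A call has 1 to 8 rows; each row is the pose to reach, as a shift and turn from the pose commanded when the call began, along the tool's axes at that moment; what a row does not reach only later rows make up. A row lasts 1/10 s, in which the tool goes at most 50 mm and 8.59 degrees, less where a joint would pass 70% of its speed; a pose out of reach is approached as far as the arm can. A call with a gripper value outside its range is refused whole. OPENING is the opening in per cent of the stroke, from 0 (shut) to 100 (fully open), set as the call begins (- or left out, the last holds). The fingers move at their own pace and stop on an object; FORCE is the grip in N (left out, the last holds). Time passes only in rows, so rows that repeat a pose let the fingers close. It gives the time, the measured TCP pose, the force, the opening and the grip force at its end, in the units of the state.
- ctrl.get_obs(): the state, without advancing time (a new reading comes with each control period).
- ctrl.camera(name): name is "side" or "top" or "wrist"; returns a dict with "img" (384x512x3 uint8, blue, green, red), "intrinsics" (3x3 intrinsics, pixels), "k1" (the pictures are not rectified: a ray, as slopes to the right and down, at radius r is drawn at 1 + k1 r^2 times it, then the intrinsics apply), "R" (3x3) and "t" (3): a world point X has camera coordinates R X + t. Camera axes: x right, y down, z forward; pixel columns grow to the right and rows downward; lengths in m; the calibration is good to about 2 mm. A picture is of the moment at which its call begins. There is no depth.
- ctrl.hand_in(): hands the job in; it is judged then, once.
The state is a dict: "time_s": time; "qpos": joint angles; "joint_vel": joint speeds; "tau": joint torques, N m; "ee_pos": TCP position; "eef_rot": TCP orientation; "force": force on the tool from outside, world axes, zero at the start; "moment": the same for the moment, N m; "grip_width": finger opening in m; "grip_force": force on a finger pad.
Only numpy, scipy, OpenCV 4.12 (cv2) and the standard library are available. Lean on these libraries where they do the work, as an engineer would, in place of code of your own. Each camera call takes 0.05 s, during which the arm holds its last target. There are 200 camera calls.

TASK

Of the two closed drift cases in the wooden rack, one holds the heavy steel drift and the other a light nylon one. Lift the red-capped case well clear of the rack, feel its weight and stand it back in a socket of the rack, then lift the blue-capped case the same way. Finish holding the heavier case in the gripper, upright and still, about 15 cm above the middle of the black mat, with the lighter one let go, standing fully seated in a socket of the rack; do not tip either case over or disturb the other things on the worktop.

Things in the scene. Friction and masses are not known exactly. Their poses are not given: they have to be found in the camera images.
- case_red: closed upright grey plastic cylinder, fixed bright red screw cap; 46 mm diameter, 92 mm tall (grey body 71, cap 21), straight sides, grippable at any height. Origin: centre of underside, z up. A loose drift is hidden inside: one case weighs 0.4 to 0.7 kg, the other 0.09 to 0.19 kg; either colour may be the heavier
- case_blue: closed upright grey plastic cylinder, fixed blue screw cap; 46 mm diameter, 92 mm tall (grey body 71, cap 21), straight sides, grippable at any height. Origin: centre of underside, z up. A loose drift is hidden inside: one case weighs 0.4 to 0.7 kg, the other 0.09 to 0.19 kg; either colour may be the heavier
- rack: wooden block fixed to the worktop, 90 mm (its x) by 200 mm (its y) by 34 mm tall, with two round sockets 51 mm across and 22 mm deep at y = -55 and +55 mm on its long axis. Origin: centre of its underside, on the worktop. A seated case has its underside 12 mm above the worktop and its cap 104 mm above it
- socket_1 (a point): centre of the floor of the rack's socket at the rack's own y = -55 mm, 12 mm above the worktop; the mouth is 22 mm higher. Either case may start in it, or in the other
- socket_2 (a point): centre of the floor of the rack's socket at the rack's own y = +55 mm, 12 mm above the worktop; the mouth is 22 mm higher
- mat: square black rubber mat with a yellow border line, 150 x 150 x 4 mm, fixed flat on the worktop. Origin: centre of its underside, on the worktop
- screwdriver: yellow-handled screwdriver lying flat, 185 x 24 x 26 mm, at the right; bystander, to be left alone. Origin: centre of its underside
- sanding_block: brown cork sanding block lying flat, 63 x 111 x 32 mm, at the left; bystander, to be left alone. Origin: centre of its underside

How it is judged:
By the outcome, as a careful person would: the job done as asked, in the order asked, and still so for the second after the job is handed in, while the arm keeps its last pose, push and grip.
It also fails if it takes over 72 s, if anything falls off the work surface, if the arm or the gripper's body presses on something with over 40 N, if the wrist force passes 120 N, or if a joint passes its speed limit or range.

## Working session

There is one attempt and no reset: what is moved stays moved. The work goes in short steps, Python scripts to look and compute and a shell command to move; the robot and the scene stay as the last step left them, time stands still between calls to the robot, and variables do not carry over. Pictures are saved under pics/ and viewed, at most 10 in all, crops included, and the job is handed in when it is done.

```bash
mkdir -p pics; cat > h.py <<'E'
import numpy as np,cv2
from station import ctrl
def ray(c,u,v):
    K=np.array(c["intrinsics"],float);R=np.array(c["R"]);t=np.array(c["t"])
    d=np.array([(u-K[0,2])/K[0,0],(v-K[1,2])/K[1,1]]);s=d.copy()
    for _ in range(20): s=d/(1+c["k1"]*(s@s))
    return -R.T@t, R.T@np.array([s[0],s[1],1])
def onplane(c,u,v,z):
    o,d=ray(c,u,v); return o+d*(z-o[2])/d[2]
E
python3 - <<'E'
from h import *
o=ctrl.get_obs()
print(ctrl.tcp_to_grasp,{k:np.round(v,3) for k,v in o.items()})
ims=[]
for n in ("top","side"):
    c=ctrl.camera(n);cv2.imwrite(f"pics/{n}0.png",c["img"]);print(n,np.round(-np.array(c["R"]).T@c["t"],3))
E
```

```text
0.1804 {'time_s': np.float64(0.0), 'qpos': array([ 1.149,  0.3  ,  1.522,  0.   ,  1.321, -0.067]), 'joint_vel': array([-0.   , -0.001, -0.001,  0.001,  0.   ,  0.002]), 'tau': array([ 2.0000e-03, -5.3181e+01, -3.5275e+01,  7.1000e-02,  2.4000e-02,
       -0.0000e+00]), 'ee_pos': array([0.191, 0.516, 0.404]), 'eef_rot': array([-3.14 , -0.   ,  2.787]), 'force': array([ 0.125, -0.36 , -0.123]), 'moment': array([ 0.019, -0.038, -0.004]), 'grip_force': np.float64(0.0), 'grip_width': np.float64(0.094)}
top [0.29  0.017 1.369]
side [ 0.418 -1.269  0.582]
```

View pics/top0.png

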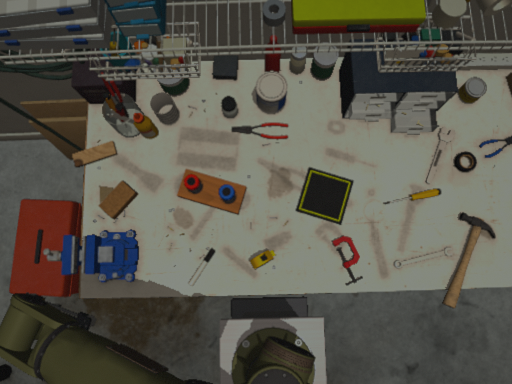

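View pics/side0.png

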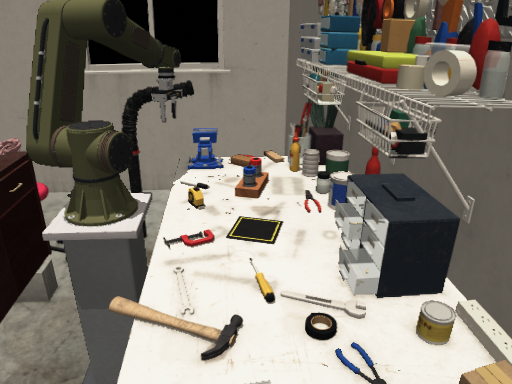

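The top view shows the red cap at (193,182), the blue cap at (228,192), the wooden rack around (211,192) and the mat around (325,196). The side view shows the rack at (252,184), with blue nearer the camera. I'll measure next.

```bash
cat > m.py <<'E'
from h import *
def blob(m,near):
    n,l,s,c=cv2.connectedComponentsWithStats(m.astype(np.uint8))
    k=[i for i in range(1,n) if s[i,4]>25]
    i=min(k,key=lambda i:np.hypot(*(c[i]-near))); return (l==i),c[i],s[i]
def hsvm(img,lo,hi): return cv2.inRange(cv2.cvtColor(img,cv2.COLOR_BGR2HSV),lo,hi)>0
def measure(red=(193,182),blue=(228,192)):
    c=ctrl.camera("top"); im=c["img"]; out={}
    for n,lo,hi,near in (("red",(0,190,60),(4,255,255),red),("blue",(100,120,50),(125,255,255),blue)):
        m,cc,s=blob(hsvm(im,lo,hi),near); out[n]=(cc,s,onplane(c,*cc,0.1))
    m,cc,s=blob(hsvm(im,(20,120,80),(35,255,255)),(325,196))
    p=cv2.findNonZero(m.astype(np.uint8)); r=cv2.minAreaRect(p)
    out["mat"]=(r,s,onplane(c,*r[0],0.004))
    m=hsvm(im,(5,110,60),(16,255,255)); m[:165]=0;m[220:]=0;m[:,:170]=0;m[:,255:]=0
    r=cv2.minAreaRect(cv2.findNonZero(m.astype(np.uint8)))
    out["rack"]=(r,m.sum(),onplane(c,*r[0],0.034))
    out["rackcorners"]=np.round([onplane(c,*q,0.034)[:2] for q in cv2.boxPoints(r)],4)
    return out
E
python3 - <<'E'
from m import *
for k,v in measure().items(): print(k,v)
c=ctrl.camera("top");im=c["img"]
cv2.imwrite("pics/rack1.png",cv2.resize(im[160:225,170:265],None,fx=8,fy=8,interpolation=cv2.INTER_NEAREST))
c=ctrl.camera("side");K=c
hs=cv2.cvtColor(c["img"],cv2.COLOR_BGR2HSV)
for n,m,near in (("red",hsvm(c["img"],(0,190,60),(4,255,255)),(256,164)),("blue",hsvm(c["img"],(100,120,40),(125,255,255)),(249,172))):
    b,cc,s=blob(m,near);print(n,cc,s); 
    o,d=ray(c,*cc);print(o,d)
E
```

```text
red (array([191.59055118, 182.18110236]), array([184, 175,  16,  15, 127], dtype=int32), array([0.55840108, 0.22503652, 0.1       ]))
blue (array([226.22627737, 192.35766423]), array([219, 185,  15,  15, 137], dtype=int32), array([0.52483294, 0.12215857, 0.1       ]))
mat (((324.49542236328125, 195.3486328125), (42.719051361083984, 41.37809753417969), 16.699243545532227), array([299, 170,  52,  52, 300], dtype=int32), array([ 0.52453587, -0.18136202,  0.004     ]))
rack (((211.32962036132812, 190.9792938232422), (64.16461944580078, 28.6680965423584), 16.389541625976562), np.int64(1312), array([0.54264232, 0.17405908, 0.034     ]))
rackcorners [[0.5307 0.283 ]
 [0.618  0.2582]
 [0.5546 0.0653]
 [0.4689 0.0919]]
red [254.98275862 161.56896552] [250 158  11   7  58]
[ 0.41812003 -1.26915996  0.58162455] [ 0.08878732  0.9492246  -0.31081281]
blue [249.3452381  169.78571429] [244 166  12   9  84]
[ 0.41812003 -1.26915996  0.58162455] [ 0.07390229  0.94264328 -0.33041625]
```

View pics/rack1.png

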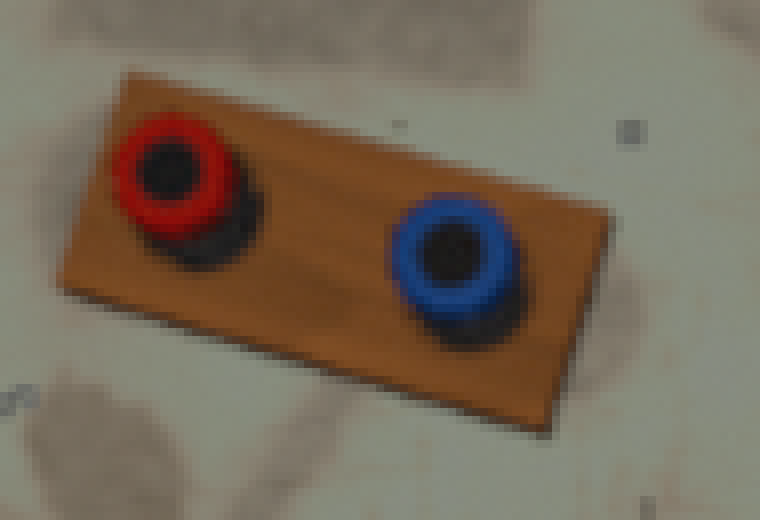

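Red is at about (0.559, 0.2255) and blue at (0.5255, 0.122), consistent with the rack sockets. The rack yaw is about -18°, and the mat is centred at (0.5245, -0.181). I'll move above red with the fingers closing across the rack.

```bash
cat > want.py <<'E'
import sys
from h import *
from scipy.spatial.transform import Rotation as Ro
# x y z(grasp) [angle of tool y in deg]
def want(x,y,z,a=-18.):
    o=ctrl.get_obs(); R=Ro.from_euler("xyz",o["eef_rot"]).as_matrix()
    a=np.radians(a); ty=np.array([np.cos(a),np.sin(a),0])
    if ty@R[:,1]<0: ty=-ty
    tz=np.array([0,0,-1.]); T=np.c_[np.cross(ty,tz),ty,tz]
    d=R.T@(np.array([x,y,z+ctrl.tcp_to_grasp])-o["ee_pos"])*100
    print("row",np.round(d,2),np.round(Ro.from_matrix(R.T@T).as_rotvec(),3),"t",o["time_s"],"F",np.round(o["force"],2),"q",np.round(o["qpos"],2),"w",o["grip_width"],o["grip_force"])
want(*map(float,sys.argv[1:]))
E
python3 want.py .559 .2255 .18
python3 -m jog '[[-22,-7,2,0,0,0.76],[-22,-7,2,0,0,0.76],[-22,-7,2,0,0,0.76],[-22,-7,2,0,0,0.76],[-22,-7,2,0,0,0.76],[-22,-7,2,0,0,0.76],[-22,-7,2,0,0,0.76],[-22,-7,2,0,0,0.76]]' 100 40
python3 want.py .559 .2255 .18
```

```text
row [-44.59 -14.43   4.4 ] [-0.    0.    1.53] t 0.25 F [0.15 0.6  0.35] q [ 1.15  0.3   1.52  0.    1.32 -0.07] w 0.09434123301524207 0.0
time_s: 1.05
ee_pos: [0.3724, 0.3743, 0.3847]
eef_rot: [3.142, -0.0, 2.03]
force: [-0.7, 0.6, -0.6]
grip_width: 0.0938
grip_force: 0.0
row [-21.6   10.14   2.43] [-0.    -0.     0.773] t 1.05 F [-0.68  0.57 -0.58] q [0.72 0.27 1.61 0.   1.26 0.26] w 0.09381019108260648 0.0
```

```bash
python3 -m jog '[[-21.6,10.1,2.4,0,0,0.77],[-21.6,10.1,2.4,0,0,0.77],[-21.6,10.1,2.4,0,0,0.77],[-21.6,10.1,2.4,0,0,0.77],[-21.6,10.1,2.4,0,0,0.77],[-21.6,10.1,2.4,0,0,0.77],[-21.6,10.1,2.4,0,0,0.77],[-21.6,10.1,2.4,0,0,0.77]]'
python3 -m jog '[[0,0,0,0,0,0],[0,0,0,0,0,0],[0,0,0,0,0,0]]'
python3 want.py .559 .2255 .07
python3 - <<'E'
from h import *
c=ctrl.camera("wrist");cv2.imwrite("pics/w1.png",c["img"])
E
```

```text
time_s: 1.85
ee_pos: [0.5579, 0.2256, 0.3609]
eef_rot: [-3.142, -0.0, 1.261]
force: [-0.6, -0.1, 0.5]
grip_width: 0.0939
grip_force: 0.0
time_s: 2.15
ee_pos: [0.5585, 0.2247, 0.3609]
eef_rot: [3.141, -0.0, 1.258]
force: [-0.3, -0.3, 0.1]
grip_width: 0.0938
grip_force: 0.0
row [ 0.09  0.02 11.05] [ 0.    -0.     0.001] t 2.15 F [-0.28 -0.34  0.12] q [0.32 0.45 1.42 0.   1.27 0.63] w 0.09381957463860656 0.0
```

View pics/w1.png

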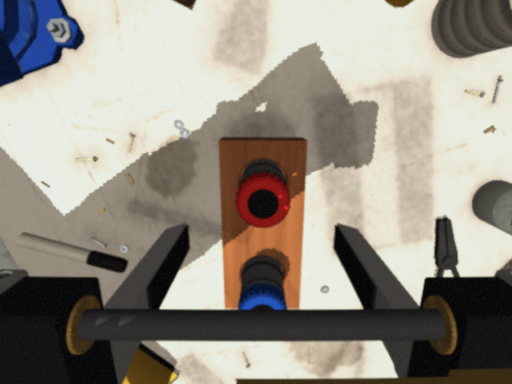

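The wrist view shows the rack square to the image, with the red cap at (264,203) centred between the fingers. I'll cross-check the position from this view and descend.

```bash
python3 - <<'E'
from m import *
c=ctrl.camera("wrist")
b,cc,s=blob(hsvm(c["img"],(0,190,60),(6,255,255)),(264,203))
x,y,r=0,0,0
(x,y),r=cv2.minEnclosingCircle(cv2.findNonZero(b.astype(np.uint8)))
print(cc,s,x,y,r,onplane(c,264,204,.104),onplane(c,*cc,.1))
E
python3 -m jog '[[0.1,0,2,0,0,0],[0.1,0,5,0,0,0],[0.1,0,8,0,0,0],[0.1,0,10,0,0,0],[0.1,0,11,0,0,0],[0.1,0,11,0,0,0],[0.1,0,11,0,0,0]]'
python3 want.py .559 .2255 .07
```

```text
[262.33416771 198.60137672] [ 235  172   55   56 1598] 262.094970703125 199.8410186767578 27.841264724731445 [0.56219309 0.22671439 0.104     ] [0.56195758 0.23041453 0.1       ]
time_s: 2.95
ee_pos: [0.5594, 0.2253, 0.2517]
eef_rot: [3.141, -0.001, 1.257]
force: [-0.2, 0.5, 0.4]
grip_width: 0.094
grip_force: 0.0
row [ 0.01 -0.05  0.13] [ 0.001 -0.001  0.   ] t 2.95 F [-0.15  0.45  0.36] q [ 0.32  0.58  1.5  -0.    1.06  0.64] w 0.09400009256796202 0.0
```

```bash
for i in 1; do python3 -m jog '[[0,0,0,0,0,0],[0,0,0,0,0,0],[0,0,0,0,0,0],[0,0,0,0,0,0],[0,0,0,0,0,0],[0,0,0,0,0,0],[0,0,0,0,0,0],[0,0,0,0,0,0]]' 0 5; done
python3 want.py .559 .2255 .07
```

```text
time_s: 3.75
ee_pos: [0.5593, 0.2251, 0.2507]
eef_rot: [3.141, -0.0, 1.257]
force: [2.1, -1.6, -0.6]
grip_width: 0.0478
grip_force: 5.0
row [ 0.03 -0.04  0.03] [ 0.001 -0.     0.   ] t 3.75 F [ 2.13 -1.63 -0.55] q [ 0.32  0.58  1.5  -0.    1.06  0.64] w 0.04777071716144797 4.998635402066611
```

```bash
python3 -m jog '[[0,0.1,0,0,0,0],[0,0.1,0,0,0,0],[0,0.1,0,0,0,0],[0,0.1,0,0,0,0]]' 0 5
python3 -m jog '[[0,0.1,0,0,0,0],[0,0.1,0,0,0,0],[0,0.1,0,0,0,0],[0,0.1,0,0,0,0]]' 0 5
python3 want.py .559 .2255 .07
```

```text
time_s: 4.15
ee_pos: [0.56, 0.2249, 0.2506]
eef_rot: [-3.141, 0.0, 1.257]
force: [-4.1, 1.0, 2.9]
grip_width: 0.0479
grip_force: 5.0
time_s: 4.55
ee_pos: [0.5608, 0.2248, 0.2507]
eef_rot: [-3.14, 0.0, 1.257]
force: [-6.9, 1.5, 6.5]
grip_width: 0.0482
grip_force: 5.0
row [ 0.01 -0.19  0.03] [-0.001  0.     0.   ] t 4.55 F [-6.94  1.48  6.53] q [0.32 0.58 1.5  0.   1.06 0.63] w 0.04815822775291389 5.026069855084643
```

The first pose was near centre, so I'll go back, grip firmly and lift.

```bash
python3 -m jog '[[0,-0.15,0,0,0,0],[0,-0.15,0,0,0,0],[0,-0.15,0,0,0,0],[0,-0.15,0,0,0,0]]' 0 5
python3 -m jog '[[0,0,0,0,0,0],[0,0,0,0,0,0],[0,0,0,0,0,0],[0,0,0,0,0,0]]' 0 40
python3 -m jog '[[0,0,-0.2,0,0,0],[0,0,-0.5,0,0,0],[0,0,-1,0,0,0],[0,0,-1.5,0,0,0],[0,0,-2,0,0,0],[0,0,-2.5,0,0,0],[0,0,-3,0,0,0],[0,0,-3.5,0,0,0]]'
python3 want.py .559 .2255 .07
```

```text
time_s: 4.95
ee_pos: [0.5598, 0.225, 0.2507]
eef_rot: [3.141, -0.0, 1.257]
force: [-0.4, -0.8, 1.5]
grip_width: 0.0481
grip_force: 5.0
time_s: 5.35
ee_pos: [0.5597, 0.225, 0.2507]
eef_rot: [3.141, -0.0, 1.257]
force: [0.9, -0.5, 0.7]
grip_width: 0.0469
grip_force: 40.0
time_s: 6.15
ee_pos: [0.5596, 0.225, 0.2861]
eef_rot: [3.142, -0.0, 1.257]
force: [0.0, -0.8, -5.7]
grip_width: 0.0472
grip_force: 40.0
row [ 0.03 -0.07  3.57] [ 0. -0.  0.] t 6.15 F [ 0.02 -0.82 -5.69] q [0.32 0.53 1.48 0.   1.13 0.64] w 0.04719285972815904 39.99379316344857
```

```bash
python3 -m jog '[[0,0,-1,0,0,0],[0,0,-2.5,0,0,0],[0,0,-4,0,0,0],[0,0,-5.5,0,0,0],[0,0,-7,0,0,0],[0,0,-8,0,0,0],[0,0,-8.5,0,0,0],[0,0,-8.5,0,0,0]]'
for i in 1 2 3; do python3 -m jog '[[0,0,0,0,0,0],[0,0,0,0,0,0],[0,0,0,0,0,0],[0,0,0,0,0,0]]' | grep force:; done
python3 want.py .5597 .225 .07
python3 - <<'E'
from h import *
c=ctrl.camera("side");cv2.imwrite("pics/s2.png",cv2.resize(c["img"][100:220,180:330],None,fx=5,fy=5))
E
```

```text
time_s: 6.95
ee_pos: [0.5596, 0.225, 0.3712]
eef_rot: [3.141, -0.0, 1.257]
force: [0.6, -0.8, -5.9]
grip_width: 0.0474
grip_force: 40.0
force: [1.0, 0.4, -5.6]
grip_force: 40.0
force: [-0.4, 0.2, -5.5]
grip_force: 40.0
force: [1.3, 0.2, -5.7]
grip_force: 40.0
row [-0.000e+00  1.000e-02  1.202e+01] [-0. -0.  0.] t 8.15 F [ 1.33  0.16 -5.66] q [0.32 0.45 1.4  0.   1.29 0.64] w 0.04709333294838341 39.99380171298981
```

View pics/s2.png

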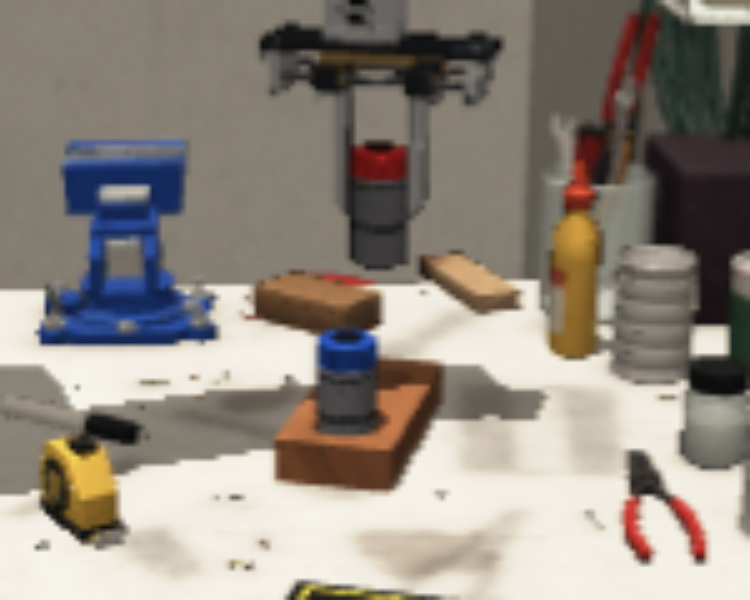

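The red case hangs upright, well clear of the rack, and weighs about 0.57 kg, so it is likely the heavy one. I'll return it to its socket.

```bash
python3 -m jog '[[0,0,1,0,0,0],[0,0,2.5,0,0,0],[0,0,4,0,0,0],[0,0,5.5,0,0,0],[0,0,7,0,0,0],[0,0,8,0,0,0],[0,0,8.5,0,0,0],[0,0,8.5,0,0,0]]'
python3 -m jog '[[0,0,0.4,0,0,0],[0,0,0.8,0,0,0],[0,0,1.2,0,0,0],[0,0,1.6,0,0,0],[0,0,2,0,0,0],[0,0,2.4,0,0,0],[0,0,2.7,0,0,0],[0,0,2.7,0,0,0]]'
python3 -m jog '[[0,0,0.2,0,0,0],[0,0,0.4,0,0,0],[0,0,0.6,0,0,0],[0,0,0.8,0,0,0],[0,0,0.8,0,0,0],[0,0,0.8,0,0,0]]'
```

```text
time_s: 9.0
ee_pos: [0.5596, 0.225, 0.285]
eef_rot: [-3.141, 0.001, 1.257]
force: [-0.2, 0.5, -6.3]
grip_width: 0.0472
grip_force: 40.0
time_s: 9.8
ee_pos: [0.5596, 0.225, 0.2581]
eef_rot: [-3.141, 0.0, 1.257]
force: [-0.8, -1.1, -5.9]
grip_width: 0.0472
grip_force: 40.0
time_s: 10.4
ee_pos: [0.5597, 0.225, 0.2508]
eef_rot: [3.141, -0.0, 1.257]
force: [-1.0, 0.1, -4.3]
grip_width: 0.0472
grip_force: 40.0
```

```bash
python3 -m jog '[[0,0,0.05,0,0,0],[0,0,0.05,0,0,0],[0,0,0.05,0,0,0]]' - 3
python3 -m jog '[[0,0,0.05,0,0,0],[0,0,0.05,0,0,0],[0,0,0.05,0,0,0],[0,0,0.05,0,0,0],[0,0,0.05,0,0,0],[0,0,0.05,0,0,0],[0,0,0.05,0,0,0],[0,0,0.05,0,0,0]]' 100
python3 -m jog '[[0,0,-1,0,0,0],[0,0,-3,0,0,0],[0,0,-6,0,0,0],[0,0,-9,0,0,0],[0,0,-11,0,0,0],[0,0,-11,0,0,0]]'
python3 -m jog '[[-2,0,0,0,0,0],[-5,0,0,0,0,0],[-8,0,0,0,0,0],[-10.5,0,0,0,0,0],[-10.9,0,0,0,0,0],[-10.9,0,0,0,0,0],[-10.9,0,0,0,0,0]]'
python3 want.py .526 .121 .07
python3 - <<'E'
from h import *
c=ctrl.camera("wrist");cv2.imwrite("pics/w2.png",c["img"])
E
```

```text
time_s: 10.7
ee_pos: [0.5597, 0.2251, 0.2506]
eef_rot: [3.141, -0.0, 1.257]
force: [-2.8, 0.1, 4.2]
grip_width: 0.0481
grip_force: 3.0
time_s: 11.5
ee_pos: [0.5596, 0.225, 0.2497]
eef_rot: [3.142, -0.0, 1.257]
force: [0.2, 0.5, 0.4]
grip_width: 0.094
grip_force: 0.0
time_s: 12.1
ee_pos: [0.5597, 0.2251, 0.3634]
eef_rot: [3.137, -0.003, 1.257]
force: [0.1, 0.4, 0.7]
grip_width: 0.0942
grip_force: 0.0
time_s: 12.8
ee_pos: [0.5261, 0.122, 0.3593]
eef_rot: [-3.141, -0.0, 1.257]
force: [-1.0, 0.4, -1.1]
grip_width: 0.0937
grip_force: 0.0
row [-0.1   0.02 10.89] [-0. -0.  0.] t 12.8 F [-1.01  0.43 -1.07] q [0.16 0.32 1.6  0.   1.22 0.47] w 0.09370174035908524 0.0
```

View pics/w2.png

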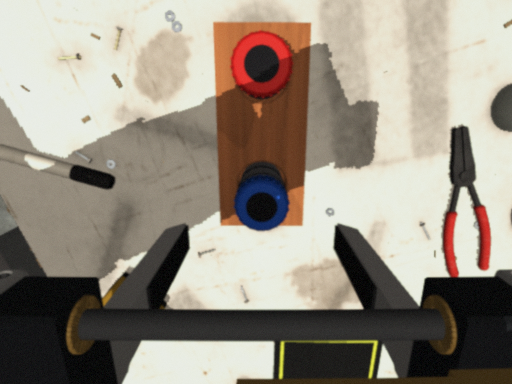

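Red stands seated and upright at (262,62). Blue is at (262,205), the same place relative to the fingers as red was. Descending and gripping.

```bash
python3 -m jog '[[0,0,2,0,0,0],[0,0,5,0,0,0],[0,0,8,0,0,0],[0,0,10,0,0,0],[0,0,10.9,0,0,0],[0,0,10.9,0,0,0],[0,0,10.9,0,0,0]]'
python3 -m jog '[[0,0,0,0,0,0],[0,0,0,0,0,0],[0,0,0,0,0,0],[0,0,0,0,0,0],[0,0,0,0,0,0],[0,0,0,0,0,0],[0,0,0,0,0,0],[0,0,0,0,0,0]]' 0 5
python3 want.py .526 .121 .07
```

```text
time_s: 13.55
ee_pos: [0.5263, 0.1217, 0.2515]
eef_rot: [3.141, -0.0, 1.257]
force: [-0.2, -0.4, -0.5]
grip_width: 0.0935
grip_force: 0.0
time_s: 14.35
ee_pos: [0.526, 0.1213, 0.2507]
eef_rot: [3.142, 0.0, 1.257]
force: [-0.0, 0.5, 0.5]
grip_width: 0.048
grip_force: 5.0
row [-0.03  0.01  0.03] [0. 0. 0.] t 14.35 F [-0.04  0.46  0.46] q [ 0.16  0.46  1.7  -0.    0.99  0.47] w 0.047956769752802095 5.000013839453459
```

Well centred; grip and lift.

```bash
python3 -m jog '[[0,0,0,0,0,0],[0,0,0,0,0,0],[0,0,0,0,0,0],[0,0,0,0,0,0]]' 0 40
python3 -m jog '[[0,0,-0.2,0,0,0],[0,0,-0.5,0,0,0],[0,0,-1,0,0,0],[0,0,-1.5,0,0,0],[0,0,-2,0,0,0],[0,0,-2.5,0,0,0],[0,0,-3,0,0,0],[0,0,-3.5,0,0,0]]'
python3 -m jog '[[0,0,-1,0,0,0],[0,0,-2.5,0,0,0],[0,0,-4,0,0,0],[0,0,-5.5,0,0,0],[0,0,-7,0,0,0],[0,0,-8,0,0,0],[0,0,-8.5,0,0,0],[0,0,-8.5,0,0,0]]'
for i in 1 2 3; do python3 -m jog '[[0,0,0,0,0,0],[0,0,0,0,0,0],[0,0,0,0,0,0],[0,0,0,0,0,0]]' | grep force:; done
python3 - <<'E'
from h import *
c=ctrl.camera("side");cv2.imwrite("pics/s3.png",cv2.resize(c["img"][100:220,180:330],None,fx=5,fy=5))
E
```

```text
time_s: 14.75
ee_pos: [0.526, 0.1213, 0.2507]
eef_rot: [3.142, -0.0, 1.257]
force: [-0.6, -0.6, 1.6]
grip_width: 0.0473
grip_force: 40.0
time_s: 15.55
ee_pos: [0.526, 0.1213, 0.2861]
eef_rot: [3.141, -0.0, 1.257]
force: [-0.1, -0.1, -1.5]
grip_width: 0.0473
grip_force: 40.0
time_s: 16.35
ee_pos: [0.526, 0.1213, 0.3712]
eef_rot: [3.141, -0.0, 1.257]
force: [-0.8, -0.5, -1.7]
grip_width: 0.0475
grip_force: 40.0
force: [0.1, -0.5, -1.4]
grip_force: 40.0
force: [-0.9, -0.9, -1.9]
grip_force: 40.0
force: [0.9, 0.2, -1.1]
grip_force: 40.0
```

View pics/s3.png

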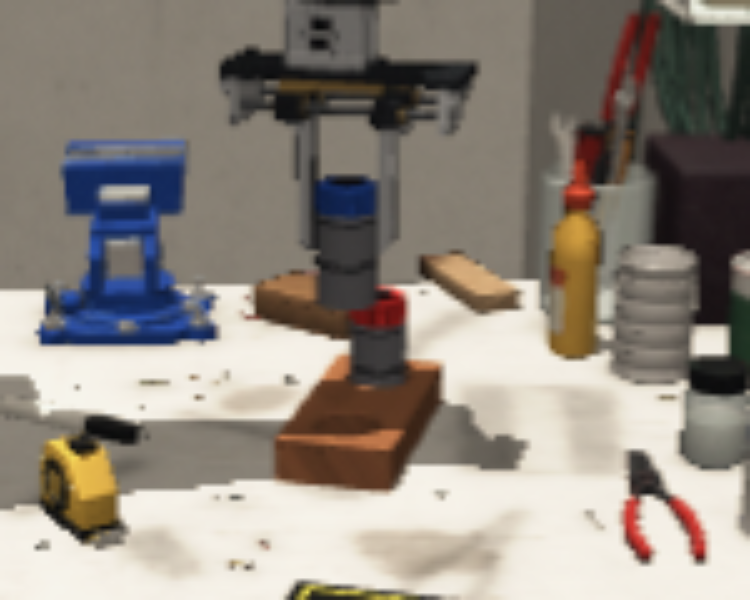

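Blue weighs about 0.15 kg, so it is the light one; it is held upright, and red is seated behind it. I'll put blue back and go to red.

```bash
python3 -m jog '[[0,0,1,0,0,0],[0,0,2.5,0,0,0],[0,0,4,0,0,0],[0,0,5.5,0,0,0],[0,0,7,0,0,0],[0,0,8,0,0,0],[0,0,8.5,0,0,0],[0,0,8.5,0,0,0]]'
python3 -m jog '[[0,0,0.4,0,0,0],[0,0,0.8,0,0,0],[0,0,1.2,0,0,0],[0,0,1.6,0,0,0],[0,0,2,0,0,0],[0,0,2.4,0,0,0],[0,0,2.7,0,0,0],[0,0,2.7,0,0,0]]'
python3 -m jog '[[0,0,0.2,0,0,0],[0,0,0.4,0,0,0],[0,0,0.6,0,0,0],[0,0,0.8,0,0,0],[0,0,0.8,0,0,0],[0,0,0.8,0,0,0]]'
python3 -m jog '[[0,0,0.05,0,0,0],[0,0,0.05,0,0,0],[0,0,0.05,0,0,0]]' - 3
python3 -m jog '[[0,0,0,0,0,0],[0,0,0,0,0,0],[0,0,0,0,0,0],[0,0,0,0,0,0],[0,0,0,0,0,0],[0,0,0,0,0,0],[0,0,0,0,0,0],[0,0,0,0,0,0]]' 100
python3 -m jog '[[0,0,-1,0,0,0],[0,0,-3,0,0,0],[0,0,-6,0,0,0],[0,0,-9,0,0,0],[0,0,-11,0,0,0],[0,0,-11,0,0,0]]'
python3 -m jog '[[2,0,0,0,0,0],[5,0,0,0,0,0],[8,0,0,0,0,0],[10.5,0,0,0,0,0],[10.9,0,0,0,0,0],[10.9,0,0,0,0,0],[10.9,0,0,0,0,0]]'
python3 want.py .5597 .225 .07
python3 - <<'E'
from h import *
c=ctrl.camera("side");cv2.imwrite("pics/s4.png",cv2.resize(c["img"][100:220,180:330],None,fx=5,fy=5))
E
```

```text
time_s: 18.4
ee_pos: [0.5259, 0.1213, 0.2851]
eef_rot: [-3.141, 0.0, 1.257]
force: [0.3, -0.2, -1.7]
grip_width: 0.0475
grip_force: 40.0
time_s: 19.2
ee_pos: [0.5259, 0.1213, 0.2582]
eef_rot: [-3.141, 0.0, 1.257]
force: [0.0, 0.7, -0.6]
grip_width: 0.0473
grip_force: 40.0
time_s: 19.8
ee_pos: [0.526, 0.1213, 0.2507]
eef_rot: [3.141, -0.0, 1.257]
force: [-0.1, 0.9, -0.7]
grip_width: 0.0473
grip_force: 40.0
time_s: 20.1
ee_pos: [0.526, 0.1214, 0.2504]
eef_rot: [3.141, -0.0, 1.257]
force: [-1.4, -0.2, 5.3]
grip_width: 0.048
grip_force: 3.0
time_s: 20.9
ee_pos: [0.526, 0.1213, 0.2501]
eef_rot: [-3.142, -0.0, 1.257]
force: [0.6, 0.4, 0.4]
grip_width: 0.094
grip_force: 0.0
time_s: 21.5
ee_pos: [0.5261, 0.1214, 0.3635]
eef_rot: [3.137, -0.002, 1.257]
force: [0.3, -0.0, 0.3]
grip_width: 0.0939
grip_force: 0.0
time_s: 22.2
ee_pos: [0.5595, 0.2242, 0.3597]
eef_rot: [-3.141, 0.001, 1.256]
force: [-0.1, 0.5, 0.3]
grip_width: 0.094
grip_force: 0.0
row [9.000e-02 1.000e-02 1.093e+01] [-0.001  0.001 -0.   ] t 22.2 F [-0.13  0.45  0.33] q [ 0.32  0.45  1.42 -0.    1.27  0.63] w 0.09398755840106235 0.0
```

View pics/s4.png

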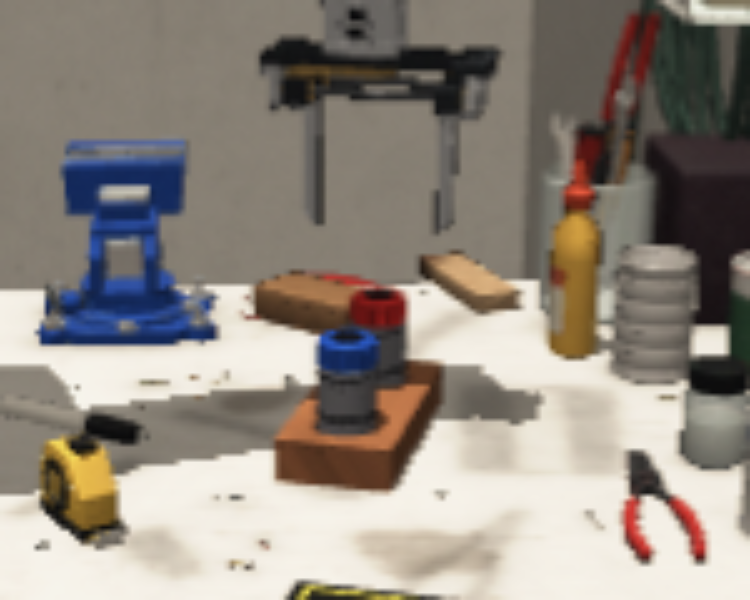

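Both cases stand seated, blue at (347,385) and red at (380,330), and the gripper is open above. Next I regrip red and lift it.

```bash
python3 -m jog '[[0,0,2,0,0,0],[0,0,5,0,0,0],[0,0,8,0,0,0],[0,0,10,0,0,0],[0.05,0,10.9,0,0,0],[0.05,0,10.9,0,0,0],[0.05,0,10.9,0,0,0]]'
python3 -m jog '[[0,0,0,0,0,0],[0,0,0,0,0,0],[0,0,0,0,0,0],[0,0,0,0,0,0],[0,0,0,0,0,0],[0,0,0,0,0,0],[0,0,0,0,0,0],[0,0,0,0,0,0]]' 0 5
python3 -m jog '[[0,0,0,0,0,0],[0,0,0,0,0,0],[0,0,0,0,0,0],[0,0,0,0,0,0]]' 0 40
python3 -m jog '[[0,0,-0.2,0,0,0],[0,0,-0.5,0,0,0],[0,0,-1,0,0,0],[0,0,-1.5,0,0,0],[0,0,-2,0,0,0],[0,0,-2.5,0,0,0],[0,0,-3,0,0,0],[0,0,-3.5,0,0,0]]'
python3 -m jog '[[0,0,-1,0,0,0],[0,0,-2.5,0,0,0],[0,0,-4.5,0,0,0],[0,0,-6.5,0,0,0],[0,0,-8.5,0,0,0],[0,0,-10,0,0,0],[0,0,-10.5,0,0,0],[0,0,-10.5,0,0,0]]'
python3 want.py .5245 -.1814 .208
python3 want.py .5245 -.1814 .208 -50
```

```text
time_s: 22.95
ee_pos: [0.56, 0.2253, 0.2523]
eef_rot: [3.14, -0.001, 1.256]
force: [-0.2, -1.4, 0.6]
grip_width: 0.0941
grip_force: 0.0
time_s: 23.75
ee_pos: [0.5598, 0.2255, 0.2512]
eef_rot: [-3.142, 0.0, 1.257]
force: [0.5, -0.7, -0.3]
grip_width: 0.048
grip_force: 5.0
time_s: 24.15
ee_pos: [0.5598, 0.2255, 0.2512]
eef_rot: [-3.142, 0.0, 1.257]
force: [-1.2, 0.5, 1.9]
grip_width: 0.0469
grip_force: 40.0
time_s: 24.95
ee_pos: [0.5598, 0.2255, 0.2866]
eef_rot: [3.142, -0.0, 1.257]
force: [-0.2, -0.1, -6.0]
grip_width: 0.0473
grip_force: 40.0
time_s: 25.75
ee_pos: [0.5597, 0.2255, 0.3922]
eef_rot: [3.14, -0.001, 1.257]
force: [-0.9, 0.3, -5.6]
grip_width: 0.0472
grip_force: 40.0
row [-39.79   9.22   0.35] [ 0.001 -0.001  0.   ] t 25.75 F [-0.92  0.3  -5.61] q [ 0.32  0.43  1.38 -0.    1.34  0.64] w 0.04718898233899857 39.998640194535255
row [-39.79   9.22   0.35] [ 0.001 -0.001  0.559] t 25.75 F [-0.92  0.3  -5.61] q [ 0.32  0.43  1.38 -0.    1.34  0.64] w 0.04718898233899857 39.998640194535255
```

```bash
python3 -m jog '[[-1,0.2,0,0,0,0],[-3,0.7,0,0,0,0],[-5,1.2,0,0,0,0],[-7.5,1.7,0,0,0,0],[-10,2.3,0,0,0,0],[-12.5,2.9,0,0,0,0],[-15,3.5,0,0,0,0],[-17.5,4,0,0,0,0]]'
python3 -m jog '[[-2.5,0.6,0,0,0,0],[-5,1.2,0,0,0,0],[-7.5,1.8,0,0,0,0],[-10,2.4,0,0,0,0],[-12.5,2.9,0,0,0,0],[-15,3.5,0,0,0,0],[-17,4,0,0,0,0],[-18.5,4.3,0,0,0,0]]'
python3 -m jog '[[-1,0.2,0,0,0,0],[-1.7,0.5,0,0,0,0],[-2,0.6,0,0,0,0],[-2,0.6,0,0,0,0],[-2,0.6,0,0,0,0],[-2,0.6,0,0,0,0]]'
python3 want.py .5245 -.1814 .213
python3 - <<'E'
from m import *
print(measure()["blue"])
c=ctrl.camera("wrist");a=ctrl.camera("side")["img"];b=ctrl.camera("top")["img"]
cv2.imwrite("pics/end.png",np.vstack([np.hstack([cv2.resize(a[60:260,160:360],(400,300)),cv2.resize(b[130:280,170:370],(400,300))]),np.hstack([cv2.resize(c["img"],(400,300)),np.zeros((300,400,3),np.uint8)])]))
E
```

```text
time_s: 26.55
ee_pos: [0.5433, 0.0451, 0.3903]
eef_rot: [-3.14, 0.001, 1.257]
force: [1.2, -0.1, -5.5]
grip_width: 0.047
grip_force: 40.0
time_s: 27.35
ee_pos: [0.5269, -0.1442, 0.3903]
eef_rot: [-3.14, 0.0, 1.256]
force: [0.4, -0.1, -5.2]
grip_width: 0.0474
grip_force: 40.0
time_s: 27.95
ee_pos: [0.5271, -0.1629, 0.3911]
eef_rot: [-3.142, -0.0, 1.258]
force: [-0.3, -0.3, -6.1]
grip_width: 0.0473
grip_force: 40.0
row [-1.84  0.32 -0.23] [-0.    -0.     0.001] t 27.95 F [-0.32 -0.26 -6.05] q [-0.37  0.31  1.53  0.    1.29 -0.05] w 0.04733988011835833 39.998540952801704
(array([226.28571429, 192.45714286]), array([219, 185,  15,  15, 140], dtype=int32), array([0.52452921, 0.12198608, 0.1       ]))
```

View pics/end.png

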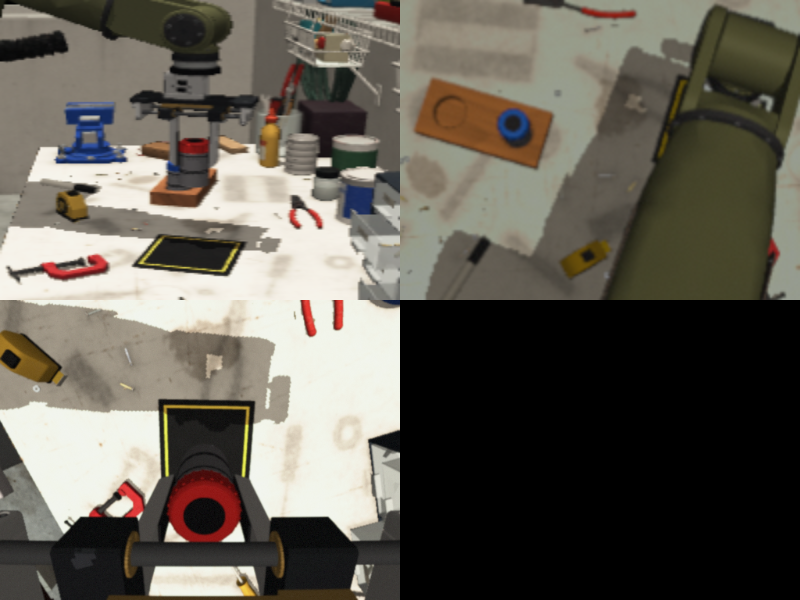

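Blue stands alone, seated in its socket, and red is held upright over the mat. One last correction, a settle, then hand in.

```bash
python3 -m jog '[[-0.5,0.1,0,0,0,0],[-1.2,0.2,-0.1,0,0,0],[-1.8,0.3,-0.2,0,0,0],[-1.8,0.3,-0.2,0,0,0],[-1.8,0.3,-0.2,0,0,0],[-1.8,0.3,-0.2,0,0,0],[-1.8,0.3,-0.2,0,0,0],[-1.8,0.3,-0.2,0,0,0]]'
python3 -m jog '[[0,0,0,0,0,0],[0,0,0,0,0,0],[0,0,0,0,0,0],[0,0,0,0,0,0],[0,0,0,0,0,0],[0,0,0,0,0,0],[0,0,0,0,0,0],[0,0,0,0,0,0]]'
python3 want.py .5245 -.1814 .213
python3 -c "
from station import ctrl
print(ctrl.hand_in())"
```

```text
time_s: 28.95
ee_pos: [0.5244, -0.1813, 0.3932]
eef_rot: [3.142, -0.0, 1.257]
force: [-0.0, 0.9, -6.3]
grip_width: 0.0473
grip_force: 40.0
time_s: 29.75
ee_pos: [0.5243, -0.1815, 0.3931]
eef_rot: [-3.142, 0.0, 1.257]
force: [0.2, -0.2, -5.9]
grip_width: 0.0472
grip_force: 40.0
row [ 0.01  0.01 -0.03] [-0.  0.  0.] t 29.75 F [ 0.15 -0.2  -5.9 ] q [-0.4   0.32  1.52 -0.    1.3  -0.09] w 0.04723435509478094 39.99855995178223
the job is handed in; nothing more can be done
None
```

Job handed in at about 30 s: the red case is the heavier (about 0.57 kg against 0.15 kg for blue) and is held upright and still, its underside about 15 cm above the middle of the mat, with blue let go and seated in its rack socket.

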